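# Drag a dropped washer out from under a press table

## Task

A steel washer has dropped under the low slotted press table. Pick up the flat probe, slide its toe in along the bench beside the washer until you feel it rest against the backstop, and with the toe kept lightly against the backstop sweep it sideways in behind the washer; then drag the washer out through the open front until it lies flat on the bench, wholly clear of the table, and lay the probe down flat on the bench, toe and all in front of the table. Touch the washer only with the probe, work gently (do not ram the probe against the table, its rails or its backstop, nor press it hard onto the bench while it is in the gap), and leave the things around alone.

Things in the scene. Friction and masses are not known exactly. Their poses are not given: they have to be found in the camera images.
- bench: the flat grey work bench, fixed; its top is at z = 0 (origin: middle of the bench)
- stand: small aluminium press table, fixed, 238 mm (its x) by 140 mm (its y). Origin: on the bench under its centre; z up. A plate with underside 22 mm and top 34 mm above the bench rests on two solid side rails along y, inner faces at x = -107 and +107 mm. The only opening is the front, facing the stand's own -y, edge at y = -70 mm. The gap's floor is the bench itself. Its back is closed by a backstop
- mouth (a point): middle of the gap's open front: stand x = 0, y = -70 mm, 11 mm above the bench. The adjustable, clamped, unyielding backstop (18 mm tall, solid) runs straight across the back of the gap, parallel to the stand's x, rail to rail; its flat face is somewhere from y = +37 to +61 mm in the stand's frame: its setting is not measured, find it by touch
- probe: flat aluminium probe with a black handle, loose on the bench, about 130 g. Origin: underside, below the place to grip. x along the blade to the tip, z up. Blade 16 mm wide, 4 mm thick, from x = -50 to +207 mm, flat on the bench. Handle on top of the blade: x = -55 to +45 mm, 20 mm wide, its top 34 mm above the underside; pinch it across its width (y) from above, at x = 0
- toe (a point): middle of the far edge of the probe's toe: probe x = 207, y = -22, z = 2 mm. The toe is flat, 4 mm thick, and sticks out sideways at the tip to the probe's own -y, from the blade's edge (y = -8 mm) to y = -38 mm. Far edge straight at x = 207 mm; near edge slightly barbed, from x = 198 mm at the blade to x = 195 mm at y = -32 mm, then a sharp taper to x = 203 mm at its end
- washer: thick plain steel washer, 28 mm outside, 14 mm hole, 5 mm thick, about 20 g, lying flat on the bench in the gap, centre at stand y = 9 to 21 mm and x = -35 to +85 mm; 2 to 38 mm of space is left between it and the backstop. Origin: centre of its underside
- black_box: bystander: black plastic box 60 x 110 x 42 mm on the bench; origin centre of underside
- tube_block: bystander: hollow square aluminium block 60 x 60 x 50 mm; origin centre of underside
- parts_bin: bystander: grey open bin 120 x 90 x 45 mm behind the press table; origin centre of underside
- plate_top (a point): on the plate: stand x = 0, y = 0, 34 mm above the bench. Six slots, 14 mm wide, along y (centred at x = -90, -54, -18, 18, 54, 90 mm, from y = -55 to +40 mm) give glimpses into the gap from above. A press portal with a cylinder rises from the plate at y = 37 to 71 mm, up to 200 mm above the bench

How it is judged:
By the outcome, as a careful person would: the job done as asked, in the order asked, and still so for the second after the job is handed in, with the robot touching nothing.
It also fails if it takes over 64 s, if anything falls off the work surface, if the arm or the gripper's body presses on something with over 40 N, if the wrist force passes 120 N, or if a joint passes its speed limit or range.

## Robot

A 6-joint arm with a two-finger parallel gripper is mounted at the origin on the work surface. World frame = base frame: x ahead of the robot, y to its left, z up, the work surface at z = 0. Lengths are in mm, angles in rad, forces in N, time in s.
With the tool pointing down it reaches from about 275 to 1000 mm from the base axis. Payload 8.4 kg.
Tool frame: the origin (TCP) lies midway between the tips of the shut fingers; the grasp point (between the pads) lies 19 mm behind it; y points along the fingers, z is the direction in which the jaws open and shut, and the axes are right-handed (so a half turn about y gives the same grasp; the last joint's range is limited). The gripper opens to 85 mm and grips with 20 to 120 N. Pads are 22 mm wide; open, the fingers measure 114 mm over their backs; the gripper's body (76 mm by 85 mm) begins 54 mm behind the grasp point. The pads swing forward as they close: fully open they stand 13 mm farther back than shut.
Start: joints at [-1.145, 0.353, 1.633, -0, 1.155, -0.002], TCP at [259.293, -568.678, 231.281] pointing down, gripper open.
Joint ranges: [-2.63, 2.63], [-0.92, 2.1], [0.06, 2.66], [-1.3, 4.44], [0, 2.69], [-3.02, 3.02]. Speed limits (rad/s): [2.22, 2.22, 2.79, 3.14, 3.14, 3.14].

## Interface

Orientations are given as [roll, pitch, yaw] about the fixed x, y, z axes, in that order (R = Rz(yaw) Ry(pitch) Rx(roll)).
In Python, from rig import r gives the robot as it stands. The module is installed in compiled form; this text tells all that it offers.
- The arm moves only by the tool apply_moves, never from a script. Its argument "plan" is text: rows parted by semicolons, each of 7 numbers parted by spaces: the shift along the tool's x, y, z in cm, then the turn, a rotation vector about the tool's x, y, z in degrees, then the closure, from 0 (fully open) to 1 (shut). A call has 1 to 20 rows; each row shifts and turns the pose as measured when the row begins, along the tool's axes as they then stand; what a row does not reach is not made up. A row lasts 1/10 s, in which the tool goes at most 50 mm and 8.59 degrees, less where a joint would pass 70% of its speed; a pose out of reach is approached as far as the arm can. A call is refused whole if a number of a shift passes 5 or a number of a turn 8.59, either way. A call with a gripper value outside its range is refused whole. The fingers move at their own pace and stop on an object; "squeeze" is the grip in N (left out, the last holds). Time passes only in rows, so rows that do not move let the fingers close. It gives the time, the measured TCP pose, the force and the opening at its end, in the units of the state.
- r.sense(): the state, without advancing time (a new reading comes with each control period).
- r.grab_frame(name): name is "scene" or "top" or "wrist"; returns the picture (384x512x3 uint8, blue, green, red); there is no depth.
- r.get_calibration(name): a dict with "vertical_fov" (degrees; the focal length in pixels is half the picture's height over the tangent of half this angle, whatever the lens; pixels are square), "cx", "cy" (the principal point, pixels), "D" ([k1, k2, p1, p2, k3] as OpenCV has them; the pictures are not rectified), "R" (3x3) and "t" (3): a world point X has camera coordinates R X + t; the wrist camera has in their place "hand_eye" (4x4, takes a point from camera to tool coordinates, whose origin is the TCP and whose axes are the tool frame's). Camera axes: x right, y down, z forward; pixel columns grow to the right and rows downward; lengths in mm; the calibration is good to about 2 mm. A picture is of the moment at which its call begins: read the wrist's pose just before it. get_calibration takes no time and is no camera call.
- r.sign_off(): hands the job in, once; it reports no verdict.
The state is a dict: "clock": time; "qpos": joint angles; "qvel": joint speeds; "joint_efforts": joint torques, N m; "eef_pos": TCP position; "tcp_rot": TCP orientation; "contact_force": force on the tool from outside, world axes, zero at the start; "wrist_torque": the same for the moment, N m; "opening": opening from 0.0 (shut) to 1.0 (fully open).
Only numpy, scipy, OpenCV 4.12 (cv2) and the standard library are available. Lean on these libraries where they do the work, as an engineer would, in place of code of your own. Each camera call takes 0.05 s, during which the arm holds its last target. There are 200 camera calls.

## Working session

There is one attempt and no reset: what is moved stays moved. The work goes in short steps, Python scripts to look and compute and a tool call to move; the robot and the scene stay as the last step left them, time stands still between calls to the robot, and variables do not carry over. Pictures are saved under pics/ and viewed, about 8 in all and at most 12, crops included, and the job is handed in when it is done.

Besides the shell and the picture viewer there is one more tool, called after ">>>" as name(argument=value, ...) on one line, values as JSON. apply_moves: Moves the arm, as the interface text tells. Its arguments: {"type":"object","properties":{"plan":{"type":"string"},"squeeze":{"type":"number"}},"required":["plan"]}

```bash
mkdir -p pics; cat > h.py <<'E'
import numpy as np, cv2
from scipy.spatial.transform import Rotation as Ro
from rig import r
def K(c):
    f=192/np.tan(np.radians(c["vertical_fov"])/2); return np.array([[f,0,c["cx"]],[0,f,c["cy"]],[0,0,1.]])
def tool():
    s=r.sense(); return Ro.from_euler('xyz',s["tcp_rot"]).as_matrix(), np.array(s["eef_pos"])
def cam(name):
    c=r.get_calibration(name)
    if name=="wrist":
        H=np.array(c["hand_eye"]); Rt,p=tool(); Rc=Rt@H[:3,:3]; o=Rt@H[:3,3]+p
        return K(c),np.array(c["D"]),Rc.T,-Rc.T@o
    return K(c),np.array(c["D"]),np.array(c["R"]),np.array(c["t"])
def ray(px,z,C):
    k,D,R,t=C; u=cv2.undistortPoints(np.array(px,float).reshape(-1,1,2),k,D).reshape(-1,2)
    d=np.c_[u,np.ones(len(u))]@R; o=-R.T@t
    return o+d*((z-o[2])/d[:,2])[:,None]
def proj(X,C):
    k,D,R,t=C; return cv2.projectPoints(np.array(X,float).reshape(-1,3),cv2.Rodrigues(R)[0],t,k,D)[0].reshape(-1,2)
E
python3 - <<'E'
from h import *
print(r.sense())
for n in("scene","top"):
    c=cam(n); im=r.grab_frame(n); cv2.imwrite(f"pics/{n}0.png",im); print(n,-c[2].T@c[3],c[0][0,0],c[1])
a=cv2.imread("pics/scene0.png");b=cv2.imread("pics/top0.png")
cv2.imwrite("pics/top0b.png",cv2.resize(b,(800,600)));cv2.imwrite("pics/scene0b.png",cv2.resize(a,(800,600)))
E
```

```text
{'clock': 0.0, 'qpos': array([-1.14538466e+00,  3.53670249e-01,  1.63417612e+00,  1.28835365e-05,
        1.15521925e+00, -2.41017771e-03]), 'qvel': array([-2.06311732e-04,  2.17013190e-03, -1.59648600e-05,  6.38379363e-04,
       -2.96864401e-04, -2.51423881e-03]), 'joint_efforts': array([ 2.03945478e-03, -6.05245256e+01, -3.42065656e+01,  9.13294434e-05,
        9.36351833e-03, -1.45862185e-05]), 'eef_pos': array([ 259.09395467, -568.20688005,  230.52992887]), 'tcp_rot': array([-1.57226926e+00,  1.53293289e-05, -2.71377603e+00]), 'contact_force': array([-0.2577911 , -0.11573287, -0.43586932]), 'wrist_torque': array([-0.00982297,  0.04971767,  0.00492335]), 'opening': 1.003784865380779}
scene [1046.57553535 -566.69989087  865.43992452] 347.5048656245995 [-0.09341224  0.          0.          0.          0.        ]
top [524.32489091  51.25772151 999.01873038] 395.6014446840349 [-0.11432126  0.          0.          0.          0.        ]
```

View pics/top0b.png

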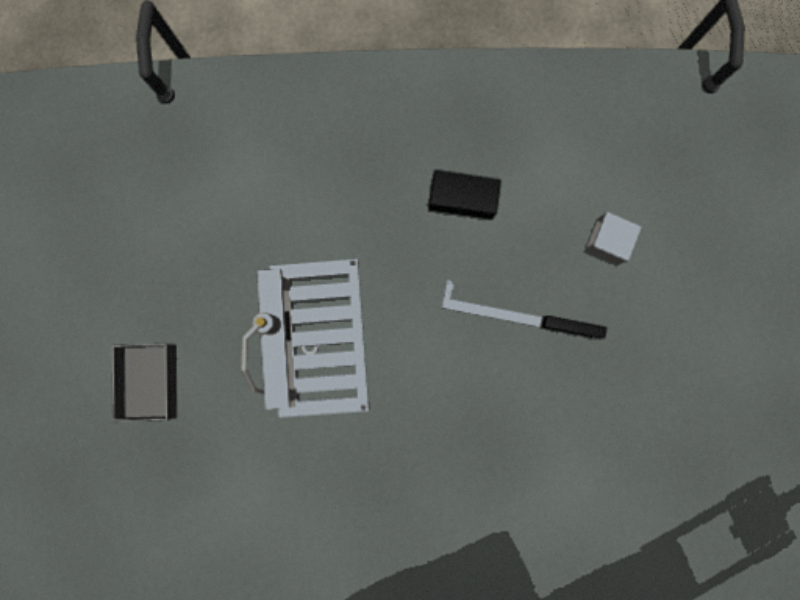

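View pics/scene0b.png

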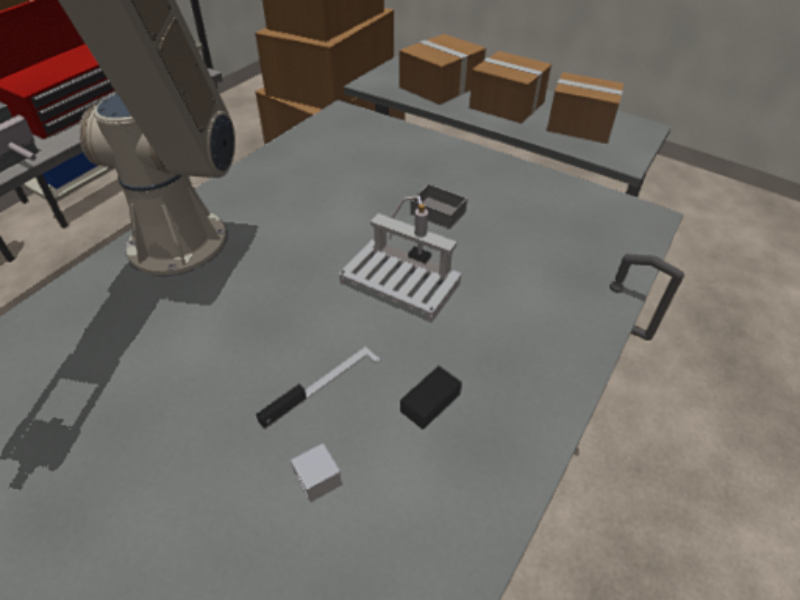

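Top view: the stand is at about (315,340), open towards the right (world −y); the washer shows through a slot at (310,350). The probe's handle is at (573,327) and its toe at (448,290). Next I measure them.

```bash
python3 - <<'E'
from h import *
C=cam("top"); im=cv2.imread("pics/top0.png")
g=cv2.cvtColor(im,cv2.COLOR_BGR2GRAY)
_,m=cv2.threshold(g,125,255,cv2.THRESH_BINARY)
m[:60]=0
for c in cv2.findContours(m,cv2.RETR_EXTERNAL,cv2.CHAIN_APPROX_NONE)[0]:
    if cv2.contourArea(c)<80: continue
    print(cv2.contourArea(c),cv2.minAreaRect(c),cv2.approxPolyDP(c,2.0,True).reshape(-1,2).tolist())
d=((g<45)*255).astype(np.uint8); d[:100]=0
for c in cv2.findContours(d,cv2.RETR_EXTERNAL,cv2.CHAIN_APPROX_NONE)[0]:
    if cv2.contourArea(c)<80: continue
    R=cv2.minAreaRect(c);print("dark",R, ray(cv2.boxPoints(R),34,C).round(0)[:,:2].tolist())
cr=cv2.resize(im[155:275,155:255],None,fx=5,fy=5,interpolation=cv2.INTER_CUBIC)
cv2.imwrite("pics/c1.png",cr)
E
```

```text
372.0 ((313.3114013671875, 198.92388916015625), (64.81690979003906, 17.26173210144043), 21.974506378173828) [[286, 180], [283, 196], [345, 207], [344, 202], [288, 192], [289, 181]]
6068.0 ((192.7840576171875, 216.81997680664062), (97.72925567626953, 78.14292907714844), 85.85537719726562) [[228, 166], [180, 169], [165, 173], [166, 200], [155, 216], [155, 236], [156, 217], [168, 203], [171, 207], [165, 211], [171, 211], [172, 200], [179, 203], [179, 211], [167, 216], [170, 261], [177, 260], [178, 266], [230, 263], [231, 258], [235, 262]]
517.0 ((395.0172119140625, 150.70687866210938), (23.95469856262207, 23.58330726623535), 21.801410675048828) [[388, 136], [381, 157], [402, 165], [410, 145]]
dark ((88.25846862792969, 244.65231323242188), (46.48387908935547, 30.9522705078125), 86.8201675415039) [[546.0, 514.0], [549.0, 433.0], [435.0, 427.0], [431.0, 507.0]]
dark ((109.5, 244.0), (46.0, 5.0), 90.0) [[548.0, 421.0], [548.0, 409.0], [435.0, 409.0], [435.0, 421.0]]
dark ((366.9230651855469, 209.38462829589844), (41.184383392333984, 9.021340370178223), 11.309932708740234) [[562.0, -169.0], [584.0, -174.0], [561.0, -274.0], [539.0, -269.0]]
dark ((296.79998779296875, 124.4000015258789), (43.84062194824219, 26.304372787475586), 8.130102157592773) [[754.0, 4.0], [821.0, -8.0], [803.0, -116.0], [736.0, -104.0]]
```

View pics/c1.png

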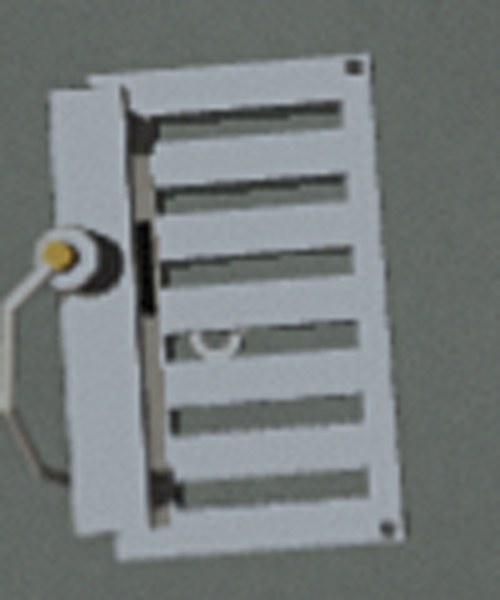

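The crop shows the plate corners at crop (370,54), (405,541), (118,558) and (90,77). The washer's lower arc is visible in the x=−18 slot, centred near crop (216,335). I fit the poses from these.

```bash
python3 - <<'E'
from h import *
C=cam("top"); im=cv2.imread("pics/top0.png")
cp=lambda p:(np.array(p,float)+.5)/5-.5+155
P=[(370,54),(405,541),(118,558),(90,77)]+[(342,114),(347,187),(353,260),(358,334),(363,407),(368,481)]
S=[(119,-70),(-119,-70),(-119,70),(119,70)]+[(x,-55) for x in(90,54,18,-18,-54,-90)]
W=ray(cp(P),34,C)[:,:2]; S=np.array(S,float)
def fit(S,W):
    a,b=S-S.mean(0),W-W.mean(0); th=np.arctan2((a[:,0]*b[:,1]-a[:,1]*b[:,0]).sum(),(a*b).sum())
    R=np.array([[np.cos(th),-np.sin(th)],[np.sin(th),np.cos(th)]]); return th,R,W.mean(0)-R@S.mean(0)
th,R,t=fit(S,W); print("stand",np.degrees(th),t,"\nres",(S@R.T+t-W).round(1).tolist())
w=ray([cp((216,334))],5,C)[0,:2]; print("washer",w,(w-t)@R)
# probe: handle top & blade
b=ray([(283.5,196.5),(345,207.5),(288.5,191.5),(344,202),(286,179.5),(283,196)],4,C)[:,:2]; print(b.round(1).tolist())
d=b[0]-b[1]; print("edge heading",np.degrees(np.arctan2(d[1],d[0])))
d=b[2]-b[3]; print("edge2",np.degrees(np.arctan2(d[1],d[0])))
g=cv2.cvtColor(im,cv2.COLOR_BGR2GRAY)
cv2.imwrite("pics/c2.png",cv2.resize(im[170:225,275:395],None,fx=6.5,fy=6.5,interpolation=cv2.INTER_CUBIC))
E
```

```text
stand 2.929168307221388 [556.50093865 180.38586789] 
res [[0.1, 0.3], [0.7, 0.5], [-0.9, 0.5], [0.7, 0.8], [-0.1, -0.6], [0.1, -0.6], [0.0, -0.1], [0.2, -0.2], [-0.3, -0.2], [-0.4, -0.4]]
washer [543.26257431 198.45235953] [-12.29784567  18.71938575]
[[600.8, -18.8], [568.9, -173.7], [613.1, -31.8], [582.9, -171.8], [643.8, -26.5], [602.1, -17.5]]
edge heading 78.37583920187767
edge2 77.8128133756305
```

View pics/c2.png

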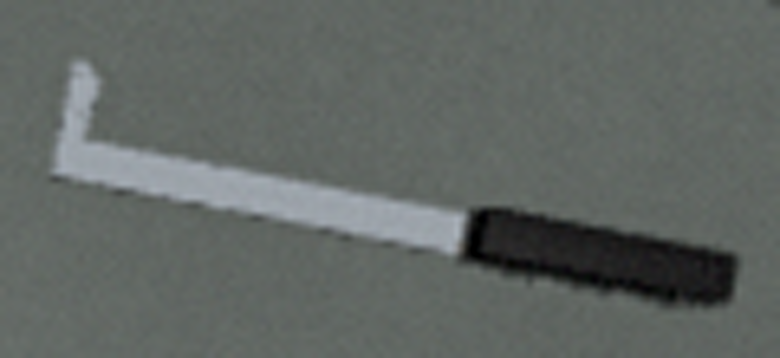

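The probe's blade and handle are clear in this crop: tip corner at (55,172), front of the handle at (470,235). The origin comes to about (566,−222) with heading 78°. First move: turn the tool to yaw −102°.

>>> apply_moves(plan="0 0 0 0 -7.7 0 0;0 0 0 0 -7.7 0 0;0 0 0 0 -7.7 0 0;0 0 0 0 -7.7 0 0;0 0 0 0 -7.7 0 0;0 0 0 0 -7.7 0 0;0 0 0 0 -7.7 0 0;0 0 0 0 0 0 0")

```text
clock: 0.9
eef_pos: [258.2, -566.1, 227.0]
tcp_rot: [-1.575, 0.007, -1.736]
contact_force: [-0.3, 0.4, 0.4]
opening: 0.999
```

```bash
cat >> h.py <<'E'
def go(xyz,yaw):
    R,p=tool(); e=R.T@(np.array(xyz)-p); T=Ro.from_euler('xyz',[-np.pi/2,0,np.radians(yaw)]).as_matrix()
    print("tcp",p.round(1),"rpy",np.degrees(r.sense()["tcp_rot"]).round(2),"shift cm",(e/10).round(2),"turn",np.degrees(Ro.from_matrix(R.T@T).as_rotvec()).round(2))
E
python3 -c "
from h import *
go((566,-222,200),-102)"
```

```text
tcp [ 258.2 -566.1  227. ] rpy [-90.26   0.39 -99.47] shift cm [-38.98   2.85  24.72] turn [ 0.27  2.53 -0.39]
```

>>> apply_moves(plan="-4.3 0.3 2.7 0 2.5 0 0;-4.3 0.3 2.7 0 0 0 0;-4.3 0.3 2.7 0 0 0 0;-4.3 0.3 2.7 0 0 0 0;-4.3 0.3 2.7 0 0 0 0;-4.3 0.3 2.7 0 0 0 0;-4.3 0.3 2.7 0 0 0 0;-4.3 0.3 2.7 0 0 0 0;-3 0.2 2 0 0 0 0;0 0 0 0 0 0 0")

```text
clock: 1.9
eef_pos: [570.3, -253.8, 200.1]
tcp_rot: [-1.576, 0.006, -1.832]
contact_force: [0.4, 0.0, -0.4]
opening: 1.002
```

```bash
python3 - <<'E'
from h import *
go((566,-222,200),-102)
C=cam("wrist"); im=r.grab_frame("wrist"); cv2.imwrite("pics/w1.png",im)
u=np.array([.208,.978]);v=np.array([-.978,.208]);o=np.array([566.2,-222.2])
for x,y,z in[(0,0,34),(-55,10,34),(-55,-10,34),(45,10,34),(45,-10,34),(207,8,4)]:
    q=o+u*x+v*y; print((x,y),proj([[q[0],q[1],z]],C).round(0))
E
```

```text
tcp [ 570.3 -253.8  200.1] rpy [ -90.3     0.32 -104.98] shift cm [-2.97  0.03 -1.24] turn [ 0.29 -2.97 -0.33]
(0, 0) [[239. 145.]]
(-55, 10) [[232. 202.]]
(-55, -10) [[253. 202.]]
(45, 10) [[225.  94.]]
(45, -10) [[247.  93.]]
(207, 8) [[ 216. -111.]]
```

View pics/w1.png

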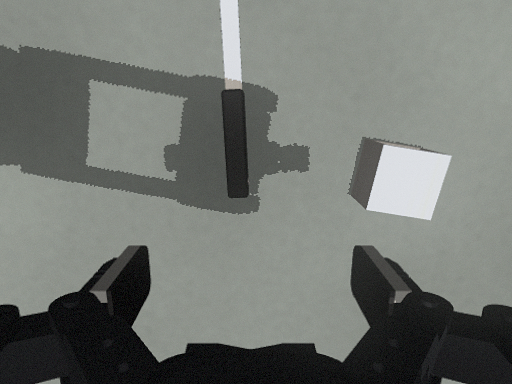

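The wrist view shows the handle at about (235,143), 4 px from the prediction, and running nearly along the image's vertical. I refine with a mask.

```bash
python3 - <<'E'
from h import *
C=cam("wrist"); im=cv2.imread("pics/w1.png"); g=cv2.cvtColor(im,cv2.COLOR_BGR2GRAY)
d=((g<55)*255).astype(np.uint8); d[230:]=0
c=max(cv2.findContours(d,0,1)[0],key=cv2.contourArea); R=cv2.minAreaRect(c); b=cv2.boxPoints(R); print(R)
W=ray(b,34,C); print(W.round(1).tolist()); ce=W.mean(0)
d=sorted([(np.linalg.norm(W[i]-W[(i+1)%4]),i) for i in range(4)]); print([x[0] for x in d]); i=d[3][1]; h=W[(i+1)%4]-W[i]; h*=np.sign(h[1]); a=np.arctan2(h[1],h[0]); print("heading",np.degrees(a))
bl=((g>170)*255).astype(np.uint8); bl[75:]=0; 
ys=[5,65]; 
for y in ys:
    xs=np.where(bl[y])[0]; print(y,xs.min(),xs.max(),ray([((xs.min()+xs.max())/2,y)],4,C)[0].round(1))
o=ce[:2]+5*np.array([np.cos(a),np.sin(a)]); print("origin",o); go((o[0],o[1],150),np.degrees(a)-180)
E
```

```text
((235.54873657226562, 143.2549285888672), (108.35536193847656, 22.952281951904297), 86.3086166381836)
[[561.7, -173.3, 34.0], [581.4, -177.3, 34.0], [562.1, -274.0, 34.0], [540.5, -269.8, 34.0]]
[np.float64(20.157699130723195), np.float64(21.962513979712313), np.float64(98.64091841878924), np.float64(98.81299827049575)]
heading 77.62193358351419
5 220 237 [ 586.6 -103.5    4. ]
65 224 240 [ 576.  -152.9    4. ]
origin [ 562.48490773 -218.70142048]
tcp [ 568.8 -255.   200. ] rpy [ -90.36    0.29 -104.97] shift cm [-3.32  5.02 -1.52] turn [ 0.35 -2.6  -0.3 ]
```

>>> apply_moves(plan="-3.3 4 -1.5 0.35 -3 -0.3 0;0 4 0 0 0 0 0;0 4 0 0 0 0 0;0 3 0 0 0 0 0;0 0 0 0 0 0 0")

```text
clock: 2.45
eef_pos: [561.1, -226.5, 52.1]
tcp_rot: [-1.568, -0.003, -1.793]
contact_force: [0.9, 0.1, -0.9]
opening: 1.0
```

```bash
python3 - <<'E'
from h import *
go((562.2,-218.7,7),-102)
E
```

```text
tcp [ 561.1 -226.5   52.1] rpy [ -89.81   -0.15 -102.74] shift cm [-0.8   4.51 -0.08] turn [-0.19 -0.74  0.15]
```

>>> apply_moves(plan="-0.8 2 -0.1 -0.2 -0.7 0.2 0;0 1.5 0 0 0 0 0;0 0.8 0 0 0 0 0;0 0 0 0 0 0 0")

```text
clock: 2.85
eef_pos: [562.0, -222.5, 11.4]
tcp_rot: [-1.568, -0.0, -1.789]
contact_force: [0.0, 0.4, 0.3]
opening: 0.996
```

```bash
python3 - <<'E'
from h import *
go((562.2,-218.7,7),-102); print(r.sense()["contact_force"])
E
```

```text
tcp [ 562.  -222.5   11.4] rpy [-8.986e+01 -2.000e-02 -1.025e+02] shift cm [-0.38  0.44 -0.07] turn [-0.14 -0.5   0.02]
[0.03256423 0.42319935 0.32405314]
```

>>> apply_moves(plan="-0.4 0.3 0 -0.1 -0.5 0 0;0 0 0 0 0 0 0.5;0 0 0 0 0 0 1;0 -0.03 0 0 0 0 1;0 -0.03 0 0 0 0 1;0 -0.03 0 0 0 0 1;0 -0.03 0 0 0 0 1;0 -0.03 0 0 0 0 1;0 -0.03 0 0 0 0 1", squeeze=90)

```text
clock: 3.75
eef_pos: [565.2, -219.8, 14.1]
tcp_rot: [-1.565, -0.002, -1.781]
contact_force: [0.2, 0.1, -1.3]
opening: 0.21
```

```bash
python3 - <<'E'
from h import *
go((562.2,-218.7,7),-102); print(r.sense()["contact_force"],r.sense()["opening"])
E
```

```text
tcp [ 565.2 -219.8   14.1] rpy [-8.9650e+01 -9.0000e-02 -1.0202e+02] shift cm [-0.05  0.71 -0.32] turn [-0.35 -0.02  0.09]
[ 0.16981386  0.10591081 -1.27139306] 0.2099283046693095
```

>>> apply_moves(plan="0 0 0 0 0 0 1;0 0 0 0 0 0 1;0 0 0 0 0 0 1")

```text
clock: 4.05
eef_pos: [564.9, -219.7, 13.8]
tcp_rot: [-1.565, -0.002, -1.781]
contact_force: [-0.5, 0.1, -0.8]
opening: 0.21
```

>>> apply_moves(plan="0 0.1 0 0 0 0 1;0 0.1 0 0 0 0 1")

```text
clock: 4.25
eef_pos: [565.1, -219.7, 12.8]
tcp_rot: [-1.566, -0.001, -1.781]
contact_force: [-7.3, 2.5, 23.0]
opening: 0.214
```

>>> apply_moves(plan="0 0.1 0 0 0 0 1;0 0.1 0 0 0 0 1")

```text
clock: 4.45
eef_pos: [565.0, -219.7, 12.9]
tcp_rot: [-1.566, -0.001, -1.781]
contact_force: [-3.3, 1.8, 12.1]
opening: 0.212
```

>>> apply_moves(plan="0 -2 0 0 0 0 1;0 -2 0 0 0 0 1;0 0 0 0 -5 0 1;0 0 0 0 -5 0 1;0 0 0 0 -5 0 1;0 0 0 0 0 0 1;0 0 0 0 0 0 1")

```text
clock: 5.15
eef_pos: [564.7, -219.6, 54.6]
tcp_rot: [-1.566, -0.003, -1.512]
contact_force: [-0.1, -0.4, -1.5]
opening: 0.214
```

```bash
cat >> h.py <<'E'
th=np.radians(2.93); SR=np.array([[np.cos(th),-np.sin(th)],[np.sin(th),np.cos(th)]]); ST=np.array([556.5,180.4])
def sgo(X,Y,z,yaw=-87.07):
    w=SR@np.array([X,Y])+ST; go((w[0],w[1],z),yaw); R,p=tool(); s=r.sense()
    print("stand tcp",((p[:2]-ST)@SR).round(1),"F stand",np.r_[s["contact_force"][:2]@SR,s["contact_force"][2]].round(1),"M",np.array(s["wrist_torque"]).round(2),s["clock"])
E
python3 -c "
from h import *
sgo(-72,-307,30)"
```

```text
tcp [ 564.7 -219.6   54.6] rpy [-89.74  -0.16 -86.65] shift cm [-9.34  2.4  -5.91] turn [-0.26  0.42  0.16]
stand tcp [ -12.3 -399.9] F stand [-0.1 -0.3 -1.5] M [-0.06  0.02 -0.01] 5.15
```

>>> apply_moves(plan="-2.5 0 -1.6 0 0.4 0 1;-2.5 0 -1.6 0 0 0 1;-2.5 0 -1.6 0 0 0 1;-1.5 0.5 -1 0 0 0 1;0 1 0 0 0 0 1;0 0.5 0 0 0 0 1;0 0 0 0 0 0 1;0 0 0 0 0 0 1")

```text
clock: 5.95
eef_pos: [502.2, -131.9, 32.3]
tcp_rot: [-1.564, -0.004, -1.536]
contact_force: [-0.1, 0.3, -1.4]
opening: 0.211
```

```bash
python3 - <<'E'
from h import *
sgo(-72,-307,20)
C=cam("top"); a=r.grab_frame("top"); S=r.grab_frame("scene"); cv2.imwrite("pics/t2.png",a); cv2.imwrite("pics/s2.png",S)
T=cv2.resize(a[150:290,150:370],None,fx=3.6,fy=3.6,interpolation=cv2.INTER_CUBIC); cv2.imwrite("pics/t2c.png",T)
R,p=tool(); o=p[:2]; yaw=r.sense()["tcp_rot"][2]+np.pi; u=np.array([np.cos(yaw),np.sin(yaw)]); v=np.array([-u[1],u[0]])
for x,y in[(207,8),(207,-38),(207,-8),(60,8),(60,-8)]:
    q=o+u*x+v*y; P=np.r_[q,p[2]-13+4]; print((x,y),P.round(0),"top",proj(P,C).round(1),"crop",((proj(P,C)-150)*3.6).round(0),"scene",proj(P,cam("scene")).round(1))
E
```

```text
tcp [ 502.2 -131.9   32.3] rpy [-89.62  -0.22 -87.99] shift cm [-0.21  1.23 -0.19] turn [-0.38 -0.92  0.22]
stand tcp [ -70.2 -309.1] F stand [-0.1  0.3 -1.4] M [-0.04 -0.01  0.04] 5.95
(207, 8) [487.  75.  24.] top [[247.3 243.1]] crop [[350. 335.]] scene [[221.6 186.6]]
(207, -38) [533.  76.  24.] top [[246.2 224.4]] crop [[346. 268.]] scene [[232.7 191.6]]
(207, -8) [503.  75.  24.] top [[247.  236.6]] crop [[349. 312.]] scene [[225.4 188.3]]
(60, 8) [492. -72.  24.] top [[307.1 239.4]] crop [[566. 322.]] scene [[194.9 214.3]]
(60, -8) [508. -72.  24.] top [[306.7 232.9]] crop [[564. 298.]] scene [[198.9 216.3]]
```

View pics/t2c.png

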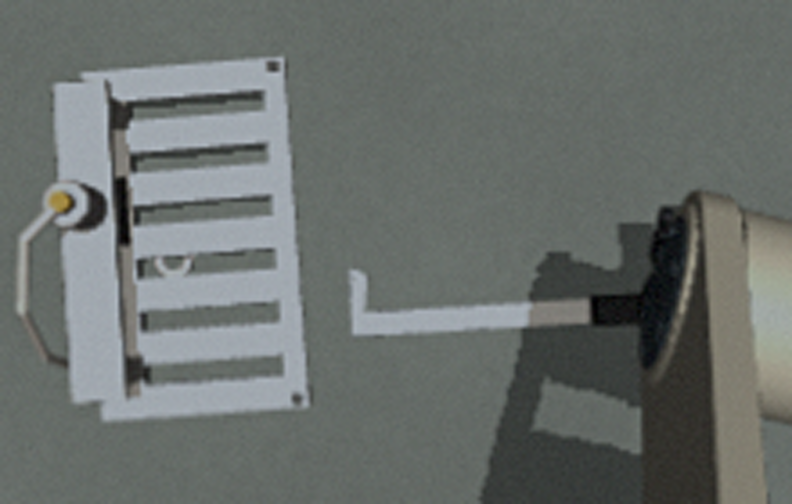

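Top view: the toe's corner is at crop (353,335), predicted (350,335), so the in-hand pose agrees. Now I square up, lower and touch down to get the height.

>>> apply_moves(plan="0 0.7 -0.2 0 -0.9 0.2 1;0 0.5 0 0 0 0 1;0 0.3 0 0 0 0 1;0 0 0 0 0 0 1")

```text
clock: 6.45
eef_pos: [500.9, -133.0, 16.4]
tcp_rot: [-1.563, -0.001, -1.52]
contact_force: [0.8, 0.1, -0.7]
opening: 0.21
```

```bash
python3 -c "
from h import *
sgo(-72,-307,15)"
```

```text
tcp [ 500.9 -133.    16.4] rpy [-8.955e+01 -3.000e-02 -8.707e+01] shift cm [-0.32  0.14 -0.04] turn [-0.45 -0.    0.03]
stand tcp [ -71.6 -310.2] F stand [ 0.8  0.  -0.7] M [-0.03  0.04  0.06] 6.45
```

>>> apply_moves(plan="0 0.15 0 0 0 0 1;0 0.1 0 0 0 0 1")

```text
clock: 6.65
eef_pos: [501.0, -133.0, 13.7]
tcp_rot: [-1.563, -0.001, -1.52]
contact_force: [-0.2, 0.2, -2.4]
opening: 0.212
```

```bash
python3 -c "
from h import *
sgo(-72,-307,15)"
```

```text
tcp [ 501.  -133.    13.7] rpy [-8.955e+01 -3.000e-02 -8.708e+01] shift cm [-0.32 -0.13 -0.05] turn [-0.45 -0.01  0.03]
stand tcp [ -71.5 -310.2] F stand [-0.2  0.2 -2.4] M [-0.05  0.04 -0.03] 6.65
```

>>> apply_moves(plan="0 0.1 0 0 0 0 1")

```text
clock: 6.75
eef_pos: [501.1, -133.0, 12.8]
tcp_rot: [-1.563, -0.001, -1.52]
contact_force: [-4.5, 1.3, 20.8]
opening: 0.212
```

```bash
python3 -c "
from h import *
sgo(-72,-307,15)"
```

```text
tcp [ 501.1 -133.    12.8] rpy [-8.954e+01 -4.000e-02 -8.708e+01] shift cm [-0.32 -0.22 -0.06] turn [-0.46 -0.01  0.04]
stand tcp [ -71.4 -310.2] F stand [-4.4  1.6 20.8] M [0.22 1.07 0.01] 6.75
```

>>> apply_moves(plan="0 -0.15 -0.05 0 0 0 1;-1 0 0 0 0 0 1;-1 0 0 0 0 0 1;-1 0 0 0 0 0 1;-1 0 0 0 0 0 1;0 0 0 0 0 0 1")

```text
clock: 7.35
eef_pos: [498.3, -89.1, 14.6]
tcp_rot: [-1.562, -0.001, -1.52]
contact_force: [0.1, -1.0, -1.1]
opening: 0.213
```

```bash
python3 -c "
from h import *
sgo(-72,-177,14)"
```

```text
tcp [498.3 -89.1  14.6] rpy [-8.952e+01 -3.000e-02 -8.708e+01] shift cm [-8.91  0.05 -0.01] turn [-0.48 -0.01  0.03]
stand tcp [ -71.9 -266.1] F stand [ 0.  -1.  -1.1] M [-0.06 -0.   -0.02] 7.35
```

>>> apply_moves(plan="-1 0 0 0 0 0 1;-1 0 0 0 0 0 1;-1 0 0 0 0 0 1;-1 0.02 0 0 0 0 1;0 0 0 0 0 0 1")

```text
clock: 7.85
eef_pos: [496.0, -45.1, 14.3]
tcp_rot: [-1.562, -0.001, -1.519]
contact_force: [-0.1, 0.2, -1.0]
opening: 0.214
```

>>> apply_moves(plan="-1 0 0 0 0 0 1;-1 0 0 0 0 0 1;-0.7 0 0 0 0 0 1;-0.3 0 0 0 0 0 1;0 0 0 0 0 0 1")

```text
clock: 8.35
eef_pos: [494.5, -12.3, 14.3]
tcp_rot: [-1.562, -0.001, -1.519]
contact_force: [0.4, 0.3, -1.0]
opening: 0.216
```

```bash
python3 -c "
from h import *
sgo(-72,-177,14)"
```

```text
tcp [494.5 -12.3  14.3] rpy [-8.951e+01 -4.000e-02 -8.701e+01] shift cm [-1.22  0.03 -0.02] turn [-0.49  0.06  0.04]
stand tcp [ -71.8 -189.2] F stand [ 0.4  0.3 -1. ] M [-0.09 -0.02  0.03] 8.35
```

>>> apply_moves(plan="-0.6 0 0 0 0 0 1;-0.5 0 0 0 0 0 1;-0.1 0 0 0 0 0 1;-0.05 0 0 0 0 0 1")

```text
clock: 8.75
eef_pos: [493.8, 0.9, 14.3]
tcp_rot: [-1.562, -0.001, -1.519]
contact_force: [-0.0, 0.2, -0.6]
opening: 0.211
```

>>> apply_moves(plan="-0.07 0 0 0 0 0 1;-0.07 0 0 0 0 0 1;-0.07 0 0 0 0 0 1;-0.05 0 0 0 0 0 1")

```text
clock: 9.15
eef_pos: [493.8, 3.4, 14.3]
tcp_rot: [-1.562, -0.001, -1.519]
contact_force: [-0.3, -0.5, -1.0]
opening: 0.216
```

>>> apply_moves(plan="-0.07 0 0 0 0 0 1;-0.07 0 0 0 0 0 1;-0.07 0 0 0 0 0 1;-0.05 0 0 0 0 0 1")

```text
clock: 9.55
eef_pos: [493.6, 6.0, 14.3]
tcp_rot: [-1.562, -0.001, -1.52]
contact_force: [0.2, 0.1, -0.9]
opening: 0.214
```

>>> apply_moves(plan="-0.07 0 0 0 0 0 1;-0.07 0 0 0 0 0 1;-0.06 0 0 0 0 0 1;-0.05 0 0 0 0 0 1")

```text
clock: 9.95
eef_pos: [493.4, 8.8, 14.3]
tcp_rot: [-1.562, -0.001, -1.52]
contact_force: [0.2, -0.3, -0.8]
opening: 0.212
```

>>> apply_moves(plan="-0.07 0 0 0 0 0 1;-0.07 0 0 0 0 0 1;-0.06 0 0 0 0 0 1;-0.05 0 0 0 0 0 1")

```text
clock: 10.35
eef_pos: [493.3, 11.5, 14.3]
tcp_rot: [-1.562, -0.001, -1.52]
contact_force: [0.0, 0.7, -1.0]
opening: 0.214
```

>>> apply_moves(plan="-0.07 0 0 0 0 0 1;-0.07 0 0 0 0 0 1;-0.06 0 0 0 0 0 1;-0.05 0 0 0 0 0 1")

```text
clock: 10.75
eef_pos: [493.5, 13.3, 14.4]
tcp_rot: [-1.562, -0.002, -1.519]
contact_force: [0.3, -7.0, -0.1]
opening: 0.21
```

Contact felt: Fy = −7 N with the TCP at y = 13.3, so the backstop is at stand y ≈ 42. Now I sweep sideways with a slight forward bias.

>>> apply_moves(plan="-0.03 0 0.2 0 0 0 1;-0.03 0 0.2 0 0 0 1;-0.03 0 0.2 0 0 0 1")

```text
clock: 11.05
eef_pos: [497.7, 13.3, 14.2]
tcp_rot: [-1.565, -0.004, -1.516]
contact_force: [-3.9, -6.3, 0.2]
opening: 0.216
```

```bash
python3 -c "
from h import *
sgo(-36,-163.6,14)"
```

```text
tcp [497.7  13.3  14.2] rpy [-89.68  -0.23 -86.86] shift cm [-0.01  0.03  3.13] turn [-0.32  0.21  0.23]
stand tcp [ -67.3 -163.9] F stand [-4.2 -6.1  0.2] M [-1.12  0.61  0.6 ] 11.05
```

>>> apply_moves(plan="-0.03 0 0.2 0 0.15 0.15 1;-0.03 0 0.2 0 0.05 0.1 1;-0.03 0 0.2 0 0.05 0.05 1;-0.03 0 0.2 0 0.05 0.05 1")

```text
clock: 11.45
eef_pos: [503.3, 13.6, 13.4]
tcp_rot: [-1.571, 0.0, -1.518]
contact_force: [-3.9, -8.2, 0.0]
opening: 0.208
```

```bash
python3 -c "
from h import *
sgo(-36,-163.6,14)"
```

```text
tcp [503.3  13.6  13.4] rpy [-9.001e+01  1.000e-02 -8.697e+01] shift cm [-0.02 -0.06  2.57] turn [ 0.01  0.1  -0.01]
stand tcp [ -61.7 -163.9] F stand [-4.3 -8.   0. ] M [-1.27  0.77  0.7 ] 11.45
```

>>> apply_moves(plan="-0.02 -0.05 0.2 0.2 0.05 0.05 1;-0.03 -0.03 0.2 0.2 0.05 0.05 1;-0.03 -0.02 0.2 0.1 0.05 0.05 1;-0.03 -0.02 0.2 0.1 0.05 0.05 1")

```text
clock: 11.85
eef_pos: [509.7, 14.0, 14.0]
tcp_rot: [-1.564, 0.002, -1.519]
contact_force: [-4.5, -7.8, -0.8]
opening: 0.209
```

```bash
python3 -c "
from h import *
sgo(-36,-163.6,14)"
```

```text
tcp [509.7  14.   14. ] rpy [-89.63   0.12 -87.  ] shift cm [-0.02  0.01  1.93] turn [-0.37  0.06 -0.12]
stand tcp [ -55.3 -163.8] F stand [-4.9 -7.6 -0.8] M [-1.41  0.75  0.78] 11.85
```

>>> apply_moves(plan="-0.02 -0.02 0.2 0.05 0.05 0 1;-0.03 -0.02 0.2 0.05 0.05 0 1;-0.03 -0.02 0.2 0.05 0.05 0 1;-0.03 -0.02 0.2 0.05 0.05 0 1")

```text
clock: 12.25
eef_pos: [516.5, 14.4, 14.5]
tcp_rot: [-1.564, 0.0, -1.52]
contact_force: [-2.9, -4.9, -0.5]
opening: 0.208
```

```bash
python3 -c "
from h import *
sgo(-36,-163.6,14)
a=r.grab_frame('top'); cv2.imwrite('pics/t3.png',cv2.resize(a[155:275,155:275],None,fx=5,fy=5,interpolation=cv2.INTER_CUBIC))"
```

```text
tcp [516.5  14.4  14.5] rpy [-8.961e+01  2.000e-02 -8.706e+01] shift cm [-0.01  0.06  1.25] turn [-0.39  0.01 -0.02]
stand tcp [ -48.5 -163.7] F stand [-3.2 -4.8 -0.5] M [-0.92  0.46  0.5 ] 12.25
```

View pics/t3.png

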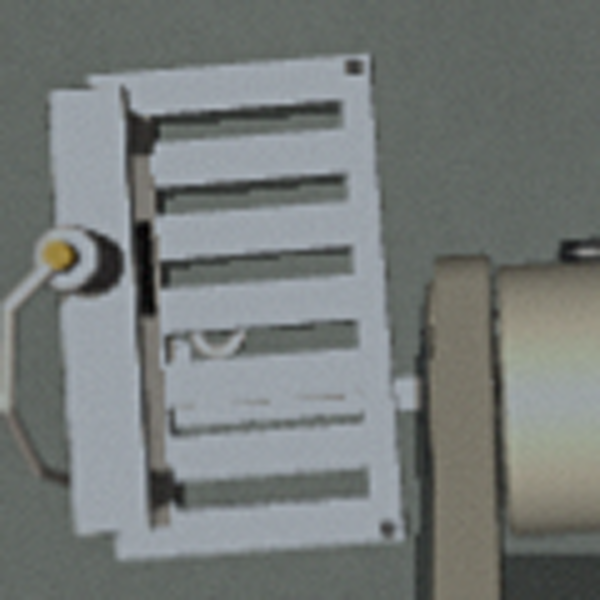

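The picture shows the toe at crop (182,348), already coming in behind the washer, whose arc is at (218,340). I continue the sweep.

>>> apply_moves(plan="-0.03 0.02 0.2 0 0 0 1;-0.03 0 0.2 0.05 0.05 0 1;-0.03 0 0.2 0.05 0.05 0 1;-0.03 0 0.2 0.05 0.05 0 1")

```text
clock: 12.7
eef_pos: [523.5, 14.9, 14.1]
tcp_rot: [-1.564, -0.002, -1.519]
contact_force: [-2.2, -6.4, 0.3]
opening: 0.215
```

>>> apply_moves(plan="-0.03 0 0.2 0 0.05 0 1;-0.03 0 0.2 0.05 0.05 0 1;-0.02 0 0.1 0.05 0.05 0 1")

```text
clock: 13.0
eef_pos: [527.7, 15.0, 13.9]
tcp_rot: [-1.565, -0.003, -1.52]
contact_force: [-4.5, -7.4, -0.1]
opening: 0.218
```

```bash
python3 -c "
from h import *
sgo(-36,-163.6,14)
a=r.grab_frame('top'); cv2.imwrite('pics/t4.png',cv2.resize(a[155:275,155:275],None,fx=5,fy=5,interpolation=cv2.INTER_CUBIC))"
```

```text
tcp [527.7  15.   13.9] rpy [-89.68  -0.19 -87.07] shift cm [-0.01 -0.01  0.12] turn [-0.32 -0.    0.19]
stand tcp [ -37.2 -163.7] F stand [-4.8 -7.2 -0.1] M [-1.21  0.76  0.7 ] 13.0
```

View pics/t4.png

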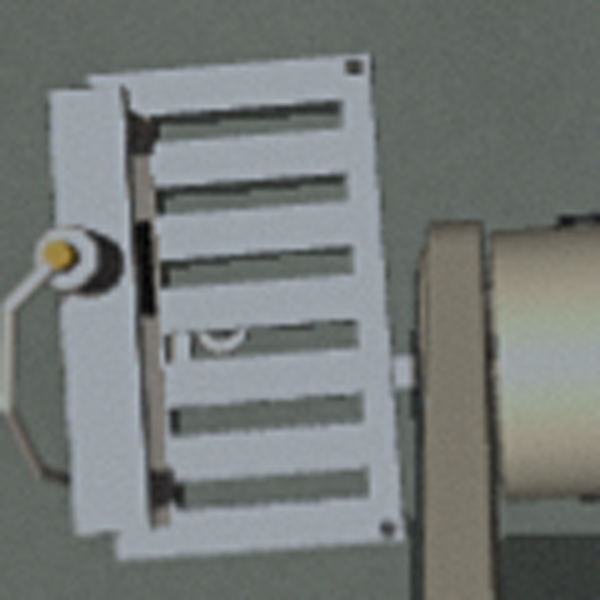

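The washer's arc has moved about 5 mm sideways, with its lowest point at crop y≈352. The toe end is already past its centre, so I sweep a bit further.

>>> apply_moves(plan="-0.03 -0.02 0.2 0 0.05 0.2 1;-0.03 -0.02 0.2 0.05 0.05 0 1;-0.02 0 0.2 0.05 0.05 0 1;-0.02 0 0.1 0.05 0.05 0 1")

```text
clock: 13.45
eef_pos: [533.5, 15.4, 13.9]
tcp_rot: [-1.566, -0.002, -1.52]
contact_force: [-3.4, -5.6, 0.0]
opening: 0.212
```

```bash
python3 - <<'E'
from h import *
sgo(-36,-163.6,14)
C=cam("top"); a=r.grab_frame('top'); b=cv2.resize(a[155:275,155:275],None,fx=5,fy=5,interpolation=cv2.INTER_CUBIC)
cv2.imwrite("pics/t5.png",b)
cv2.imwrite("pics/t5c.png",cv2.resize(b[310:380,150:370],None,fx=3.6,fy=3.6))
E
```

```text
tcp [533.5  15.4  13.9] rpy [-89.72  -0.1  -87.11] shift cm [ 0.   -0.02 -0.46] turn [-0.28 -0.04  0.1 ]
stand tcp [ -31.4 -163.6] F stand [-3.7 -5.4  0. ] M [-0.96  0.5   0.44] 13.45
```

View pics/t5c.png

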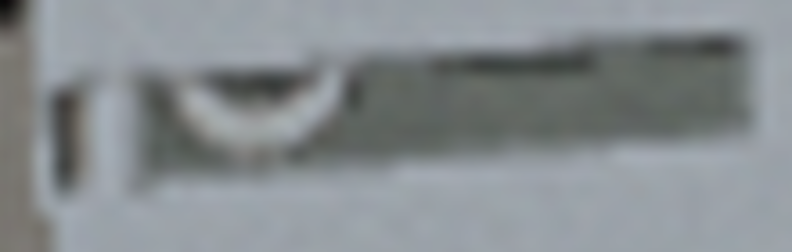

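The washer stayed put while the toe slid fully behind it: the toe is at (110,125) and the washer at (260,110). Now I drag it out.

>>> apply_moves(plan="0.2 0 0 0 0 0.1 1;0.4 0 0 0 0 0 1;0.5 0 0 0 0 0 1;0.5 0 0 0 0 0 1;0.5 0 0 0 0 0 1;0.5 0 0 0 0 0 1;0.3 0 0 0 0 0 1")

```text
clock: 14.2
eef_pos: [538.1, -14.3, 14.7]
tcp_rot: [-1.56, 0.002, -1.523]
contact_force: [-0.2, 0.0, -1.6]
opening: 0.218
```

```bash
python3 -c "
from h import *
sgo(-31,-305,14)"
```

```text
tcp [538.1 -14.3  14.7] rpy [-89.39   0.13 -87.26] shift cm [11.15  0.04 -0.23] turn [-0.61 -0.19 -0.13]
stand tcp [ -28.3 -193.5] F stand [-0.2  0.  -1.6] M [-0.05 -0.05 -0.03] 14.2
```

>>> apply_moves(plan="0.4 0.05 -0.05 -0.3 -0.1 -0.15 1;0.5 0.02 -0.05 -0.2 -0.1 0 1;0.5 0 -0.05 0 0 0 1;0.5 0 0 0 0 0 1;0.5 0 0 0 0 0 1;0.5 0 0 0 0 0 1;0.3 0 0 0 0 0 1")

```text
clock: 14.9
eef_pos: [538.1, -49.4, 13.8]
tcp_rot: [-1.57, -0.0, -1.52]
contact_force: [-0.4, -0.3, -1.1]
opening: 0.213
```

```bash
python3 -c "
from h import *
sgo(-31,-305,14)"
```

```text
tcp [538.1 -49.4  13.8] rpy [-8.994e+01 -3.000e-02 -8.707e+01] shift cm [ 7.64 -0.01 -0.09] turn [-0.06 -0.    0.03]
stand tcp [ -30.1 -228.6] F stand [-0.4 -0.3 -1.1] M [-0.03  0.   -0.01] 14.9
```

>>> apply_moves(plan="0.4 0 0 0 0 0 1;0.5 0 0 0 0 0 1;0.5 -0.01 0 0 0 0 1;0.5 -0.01 0 0 0 0 1;0.5 -0.01 0 0 0 0 1;0.5 -0.01 0 0 0 0 1;0.4 0 0 0 0 0 1;0.3 0 0 0 0 0 1")

```text
clock: 15.7
eef_pos: [540.1, -88.7, 14.3]
tcp_rot: [-1.57, -0.001, -1.52]
contact_force: [-0.5, -0.2, -1.1]
opening: 0.215
```

```bash
python3 -c "
from h import *
sgo(-31,-310,14)
a=r.grab_frame('top'); cv2.imwrite('pics/t6.png',cv2.resize(a[155:275,155:275],None,fx=5,fy=5,interpolation=cv2.INTER_CUBIC))"
```

```text
tcp [540.1 -88.7  14.3] rpy [-8.994e+01 -3.000e-02 -8.708e+01] shift cm [ 4.2   0.03 -0.09] turn [-0.06 -0.01  0.03]
stand tcp [ -30.1 -268. ] F stand [-0.5 -0.2 -1.1] M [ 0.02 -0.01 -0.01] 15.7
```

View pics/t6.png

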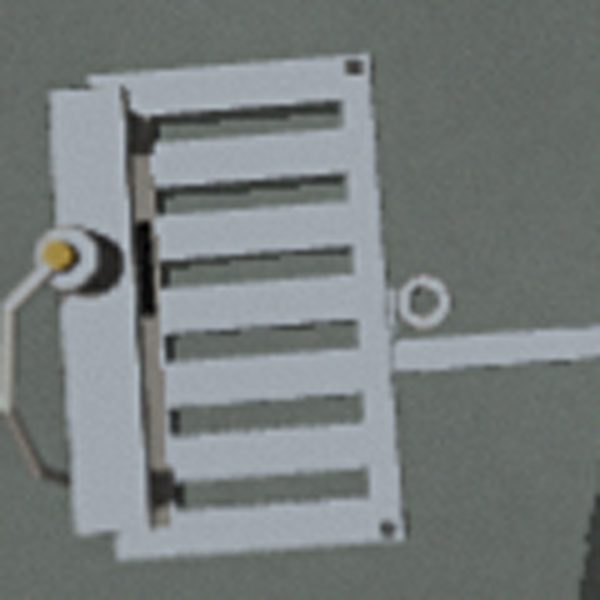

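The washer is out at crop (422,302), lying flat just ahead of the toe. I drag it about 50 mm further.

>>> apply_moves(plan="0.4 0 0 0 0 0 1;0.5 0 0 0 0 0 1;0.5 -0.01 0 0 0 0 1;0.5 -0.01 0 0 0 0 1;0.5 -0.01 0 0 0 0 1;0.5 -0.01 0 0 0 0 1;0.5 0 0 0 0 0 1;0.5 0 0 0 0 0 1;0.4 0 0 0 0 0 1;0.2 0 0 0 0 0 1;-0.15 0 -0.1 0 0 0 1;-0.1 0 0 0 0 0 1")

```text
clock: 16.95
eef_pos: [541.4, -135.8, 14.7]
tcp_rot: [-1.57, -0.001, -1.52]
contact_force: [-0.3, -0.8, -0.7]
opening: 0.215
```

```bash
python3 -c "
from h import *
sgo(-31,-315,13)"
```

```text
tcp [ 541.4 -135.8   14.7] rpy [-8.994e+01 -4.000e-02 -8.711e+01] shift cm [0.   0.17 0.02] turn [-0.06 -0.04  0.04]
stand tcp [ -31.2 -315. ] F stand [-0.3 -0.8 -0.7] M [-0.06 -0.02  0.  ] 16.95
```

Toe is at stand y ≈ −109, clear of the table. Next I lower, touch and release.

>>> apply_moves(plan="0 0.08 0 0 0 0 1;0 0.05 0 0 0 0 1;0 0.05 0 0 0 0 1;0 0.03 0 0 0 0 1")

```text
clock: 17.35
eef_pos: [541.4, -135.1, 12.9]
tcp_rot: [-1.57, -0.001, -1.519]
contact_force: [-2.4, -1.6, 7.5]
opening: 0.211
```

>>> apply_moves(plan="0 0 0 0 0 0 0.75;0 0 0 0 0 0 0.65;0 0 0 0 0 0 0.5;0 -0.05 0 0 0 0 0.4;0 -0.1 0 0 0 0 0.3;0 -0.1 0 0 0 0 0.2;0 -0.1 0 0 0 0 0.1;0 -0.1 0 0 0 0 0")

```text
clock: 18.15
eef_pos: [541.7, -135.0, 17.8]
tcp_rot: [-1.569, -0.001, -1.519]
contact_force: [0.5, -0.7, -0.2]
opening: 0.996
```

>>> apply_moves(plan="0 -1 0 0 0 0 0;0 -3 0 0 0 0 0;0 -4 0 0 0 0 0;0 -4 0 0 0 0 0;3 -4 0 0 0 0 0;4 -4 0 0 0 0 0;4 -1 0 0 0 0 0;0 0 0 0 0 0 0;0 0 0 0 0 0 0")

```text
clock: 19.05
eef_pos: [546.2, -242.6, 236.6]
tcp_rot: [-1.567, -0.004, -1.518]
contact_force: [0.2, -0.6, -0.1]
opening: 0.998
```

```bash
python3 - <<'E'
from h import *
print(r.sense()["opening"],r.sense()["contact_force"],r.sense()["qvel"].round(3))
a=r.grab_frame('top'); s=r.grab_frame('scene')
A=cv2.resize(a[130:280,145:345],None,fx=3,fy=3,interpolation=cv2.INTER_CUBIC); B=cv2.resize(s[120:290,130:330],None,fx=2.9,fy=2.9,interpolation=cv2.INTER_CUBIC)
A=cv2.resize(A,(400,300)); B=cv2.resize(B,(400,340)); cv2.imwrite('pics/f.png',np.vstack([cv2.resize(A,(400,300)),B[:300]]))
C=cam("top"); print("washer-search")
g=cv2.cvtColor(a,cv2.COLOR_BGR2GRAY); m=((g>120)*255).astype(np.uint8)
for c in cv2.findContours(m,cv2.RETR_EXTERNAL,cv2.CHAIN_APPROX_NONE)[0]:
    x,y,w,h=cv2.boundingRect(c)
    if 230<x<320 and 180<y<270 and w>4:
        W=ray([(x,y),(x+w,y+h)],4,C)[:,:2]; print((x,y,w,h),((W-ST)@SR).round(0).tolist())
E
```

```text
0.997902849965765 [ 0.21827632 -0.62989896 -0.11252012] [-0.026 -0.008 -0.021 -0.012  0.006 -0.014]
washer-search
(248, 209, 65, 20) [[9.0, -110.0], [-53.0, -268.0]]
```

View pics/f.png

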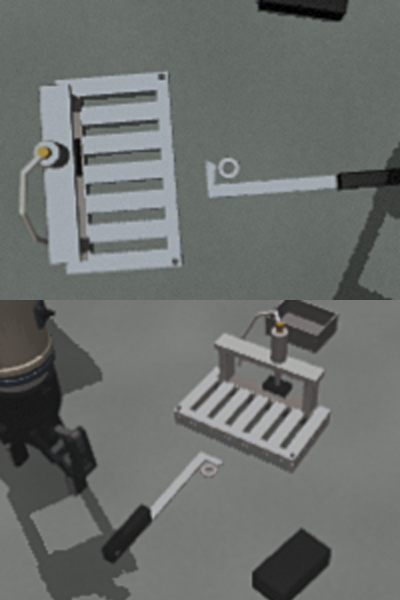

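The probe lies flat with its toe at stand y ≈ −110. The washer is flat at about stand y −135, in front of the table. The gripper is well clear.

```bash
python3 -c "
from rig import r
print(r.sign_off())"
```

```text
the job is handed in; nothing more can be done
None
```

The washer is out from under the press table and lies flat on the bench, wholly clear. The probe lies flat with its toe about 40 mm in front of the table. I signed off with about 19 s on the clock, against the 64 s limit.

- **Insertion and touch:** I slid the toe in beside the washer and felt the backstop at stand y ≈ 42 mm, at about 7 N.
- **Sweep:** With the toe held against the backstop at about 5–8 N, I swept it in behind the washer. The toe's taper nudged the washer about 5 mm sideways, and it then stayed put.
- **Drag and release:** I dragged the washer straight out, lowered the probe onto the bench at about 7.5 N and let go.
- **Highest force:** The largest reading at the end of any move was about 23 N, when I touched the probe on the open bench to find its height. Nothing I read inside the gap was above about 9 N, but forces between readings were not recorded.

The last top and scene pictures put the toe's front edge at stand y ≈ −110 mm and the washer's centre at about −135 mm. The washer shares one outline with the toe in the final picture, so I judged its position from the picture and the toe, not from its own outline. The black box and the bin look undisturbed there. The tube block was outside the final crops, so I did not check it again, though no move came near it. No check failed or disagreed.

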